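# Bring the tonometer to the practice eye

## Robot

A 6-joint arm with a two-finger parallel gripper is mounted at the origin on the work surface. World frame = base frame: x ahead of the robot, y to its left, z up, the work surface at z = 0. Lengths are in m, angles in rad, forces in N, time in s.
With the tool pointing down it reaches from about 0.375 to 0.9 m from the base axis. Payload 3.1 kg.
Tool frame: the origin (TCP) lies between the finger pads; the fingertips stand 19 mm ahead of it and the grasp point (between the pads) is the TCP; z points along the fingers, y is the direction in which the jaws open and shut (so a half turn about z gives the same grasp; the last joint's range is limited). The gripper opens to 85 mm and grips with 20 to 120 N. Pads are 22 mm wide; open, the fingers measure 114 mm over their backs; the gripper's body (76 mm by 85 mm) begins 54 mm behind the grasp point. The pads swing forward as they close: fully open they stand 13 mm farther back than shut.
Start: joints at [1.044, 0.527, 1.433, -0, 1.181, -0.178], TCP at [0.214, 0.587, 0.226] pointing down, gripper open.
Joint ranges: [-3.08, 3.08], [-0.75, 2.2], [0.22, 2.44], [-1.43, 4.57], [0, 2.65], [-2.85, 2.85]. Speed limits (rad/s): [2.79, 2.79, 3.14, 3.14, 3.14, 3.14].

## Interface

Orientations are given as a unit quaternion [x, y, z, w].
In Python, from station import manip, optics, job gives the robot as it stands.
- The arm moves only by the shell command python3 -m inch 'ROWS' [OPENING] [FORCE]. ROWS is JSON, one flat list of numbers, 4 for each row, row after row: the shift along the world's x, y, z in cm, then the turn about the world's z in rad. A call has 1 to 20 rows; each row shifts and turns the commanded pose from where the row before left it; what a row does not reach is not made up. A row lasts 1/8 s, in which the tool goes at most 62.5 mm and 10.7 degrees, less where a joint would pass 70% of its speed; a pose out of reach is approached as far as the arm can. A call with a gripper value outside its range is refused whole. OPENING is the opening in per cent of the stroke, from 0 (shut) to 100 (fully open), set as the call begins (- or left out, the last holds). The fingers move at their own pace and stop on an object; FORCE is the grip in N (left out, the last holds). Time passes only in rows, so rows that do not move let the fingers close. It gives the time, the measured TCP pose, the force and the opening at its end, in the units of the state.
- manip.sense(): the state, without advancing time (a new reading comes with each control period).
- optics.snapshot(name): name is "scene" or "top"; returns (picture, depth): 400x640x3 uint8, red, green, blue; 400x640 float32, m along the optical axis (not along the pixel's ray), 0 where there is no reading.
- optics.camera_model(name): a dict with "mtx" (3x3 intrinsics, pixels), "dist_coeffs" ([k1, k2, p1, p2, k3] as OpenCV has them; the pictures are not rectified), "camera_from_world" (4x4, takes a point from world to camera coordinates). Camera axes: x right, y up, looking along -z (the intrinsics and any distortion apply to the point x, -y, -z); pixel columns grow to the right and rows downward; lengths in m; the calibration is good to about 2 mm. A picture is of the moment at which its call begins. camera_model takes no time and is no camera call.
- job.sign_off(): hands the job in, once; it reports no verdict.
The state is a dict: "t": time; "q": joint angles; "qd": joint speeds; "tau": joint torques, N m; "tcp_pos": TCP position; "tool_rot": TCP orientation; "force": force on the tool from outside, world axes, zero at the start; "ft_torque": the same for the moment, N m; "finger_gap": opening from 0.0 (shut) to 1.0 (fully open).
Only numpy, scipy, OpenCV 4.12 (cv2) and the standard library are available. Lean on these libraries where they do the work, as an engineer would, in place of code of your own. Each camera call takes 0.05 s, during which the arm holds its last target.

## Task

Lift the hand-held tonometer out of its desk cradle, carry it over the open trial-lens case and stop with its probe pointing straight down over the middle of the practice eye's cornea, the probe tip about 6 mm above it, ready to measure. The probe must never touch the eye, and the lens case, the eye stand and the bottles and penlight are not to be bumped. Finish still holding the tonometer steady there; do not put it down.

Things in the scene. Friction and masses are not known exactly. Their poses are not given: they have to be found in the camera images.
- tonometer: White hand-held rebound tonometer, about 0.22 kg, lying level in its cradle, display up. x: along the handle to the head, z up. Handle x -130 to 30 mm, 34 wide, z 0 to 32. Head x 30 to 85, 42 wide, z -12 to 40. Under the head a grey nose cone (22 wide) with the thin probe pointing down to z -46, and a black forehead pad (x 78) down to z -25. Origin: on the handle's underside at the balance point.
- probe_tip (a point): Lower end of the probe (4 mm thick, round end), at x 58, y 0, z -46 mm in the tonometer's frame.
- handle_grip (a point): Good place to grip: middle of the 34 mm wide handle at its balance point, at x -3, y 0, z 16 mm in the tonometer's frame, 82 mm above the desk at the start. Nothing of the cradle stands beside the handle there, from x -85 to 34 mm; the cradle's base lies 70 mm below.
- cradle: Grey desk cradle, fixed. Base 250 x 90 x 12 mm; axes as the tonometer in it; origin on the desk under the tonometer's origin (handle underside 66, probe tip 20 mm above the desk). A saddle (x -113 to -87) holds the handle between cheeks 82 high, a fork (x 36 to 70) the head between cheeks 62 high, the nose between its prongs. Open upward: lift straight up 65 mm to be clear.
- practice_eye: Practice eye: 24 mm white eyeball with dark iris and clear cornea, looking straight up out of a grey cup (42 mm wide, rim 58 mm high, black rubber collar) on a short column and a round steel base 90 mm across. Stands loose on the desk, 0.6 kg. Origin: centre of the base's underside; z up.
- cornea (a point): Top of the cornea (its middle), the highest point of the practice eye, 75 mm above the desk.
- lens_case: Open blue trial-lens case, fixed, 360 mm along its x, 160 mm along its y, walls 46 mm high, with two rows of round metal-rimmed lenses standing along x to 76 mm above the desk. It lies between the cradle and the practice eye. Origin: centre of its underside on the desk.
- drop_bottle: Small white eye-drop bottle with a black cap, 25 mm diameter, 58 mm high, standing loose beyond the work (leave alone). Origin: centre of its underside.
- saline_bottle: Plain white bottle, 60 mm diameter, 165 mm high, standing loose beyond the lens case (leave alone). Origin: centre of its underside.
- penlight: Steel penlight, 145 mm long, 13 mm thick, lying loose along its x (leave alone). Origin: under its middle, on the desk.
Not all that is in view belongs to the job. What is shaped like the tonometer but turquoise is not meant.

How it is judged:
On the way, in this order (a step that is already met when the one before it is completed fails the run):
1. the tonometer is lifted out of its cradle in the gripper (probe tip more than 70 mm above the desk, off the cradle) (height (world z) of probe_tip above 0.07 m and contact force between tonometer and cradle below 0.05 N and contact force between tonometer and the fingers above 1 N), for 0.05 s.
2. it is carried above the lens case, the probe tip higher than the lenses (x of tonometer in the frame of lens_case between -0.2 and 0.2 m and y of tonometer in the frame of lens_case between -0.08 and 0.08 m and z of probe_tip in the frame of lens_case above 0.078 m and contact force between tonometer and the fingers above 1 N).
At the end, for the whole second after the job is handed in: The tonometer is held still in the gripper, touching nothing else, its probe within 0.1 rad of plumb, the probe tip within 4 mm sideways of the middle of the cornea and 2.5 to 10.5 mm above it; the practice eye stands where it stood (horizontal distance between probe_tip and cornea below 0.004 m and z of probe_tip in the frame of practice_eye between 0.0775 and 0.0855 m and angle between tonometer's own z axis and vertical below 0.1 rad and linear speed of tonometer below 0.02 m/s and angular speed of tonometer below 0.2 rad/s and contact force between tonometer and the fingers above 1 N and contact force between tonometer and practice_eye below 0.05 N and contact force between tonometer and cradle below 0.05 N and contact force between tonometer and lens_case below 0.05 N and distance of practice_eye from where it was at the start of the episode below 0.004 m and angle between practice_eye's own z axis and vertical below 0.05 rad and linear speed of practice_eye below 0.01 m/s); the arm keeps its last pose, push and grip.
It fails at once if the tonometer touches the practice eye (contact force between tonometer and practice_eye above 0.15 N).
It fails at once if the practice eye is shifted by more than 4 mm (distance of practice_eye from where it was at the start of the episode above 0.004 m).
It fails at once if the lens case is bumped (more than 1 N) (contact force between anything else and lens_case above 1 N).
It fails at once if a bottle or the penlight is moved by more than 10 mm (distance of any of drop_bottle, saline_bottle, penlight from where it was at the start of the episode above 0.01 m).
It also fails if it takes over 42 s, if anything falls off the work surface, if the arm or the gripper's body presses on something with over 40 N, if the wrist force passes 120 N, or if a joint passes its speed limit or range.

## Working session

There is one attempt and no reset: what is moved stays moved. The work goes in short steps, Python scripts to look and compute and a shell command to move; the robot and the scene stay as the last step left them, time stands still between calls to the robot, and variables do not carry over. Pictures are saved under pics/ and viewed, and the job is handed in when it is done.

```bash
mkdir -p pics; ls; python3 - <<'E'
from station import manip, optics, job
import cv2, numpy as np
np.set_printoptions(precision=4,suppress=True)
print(manip.sense())
for n in("scene","top"):
    p,d=optics.snapshot(n)
    cv2.imwrite(f"pics/{n}0.png",p[:,:,::-1]); np.savez(f"pics/{n}0.npz",p=p,d=d)
    m=optics.camera_model(n); print(n,m)
E
```

```text
pics
{'t': 0.0, 'q': array([ 1.0435,  0.5284,  1.4339, -0.    ,  1.1814, -0.1785]), 'qd': array([ 0.0003,  0.0012,  0.0007, -0.0003, -0.0018, -0.0009]), 'tau': array([  0.0001, -44.2345, -17.803 ,  -0.0001,   0.0083,  -0.    ]), 'tcp_pos': array([0.2132, 0.5867, 0.2251]), 'tool_rot': array([ 0.1735,  0.9848, -0.001 , -0.0004]), 'force': array([-1.2052, -0.22  , -0.0593]), 'ft_torque': array([ 0.0739,  0.0323, -0.0202]), 'finger_gap': 1.0009004653598577}
scene {'mtx': array([[365.0597,   0.    , 315.7109],
       [  0.    , 365.0597, 197.4912],
       [  0.    ,   0.    ,   1.    ]]), 'dist_coeffs': array([-0.0401,  0.    ,  0.    ,  0.    ,  0.    ]), 'camera_from_world': array([[ 0.4283,  0.9035, -0.0143, -0.2467],
       [-0.6573,  0.3224,  0.6812,  0.2785],
       [ 0.6201, -0.2823,  0.732 , -1.4241],
       [ 0.    ,  0.    ,  0.    ,  1.    ]])}
top {'mtx': array([[479.7028,   0.    , 319.6408],
       [  0.    , 479.7028, 193.325 ],
       [  0.    ,   0.    ,   1.    ]]), 'dist_coeffs': array([-0.1371,  0.    ,  0.    ,  0.    ,  0.    ]), 'camera_from_world': array([[ 0.0158, -0.9999, -0.0003,  0.0498],
       [ 0.9799,  0.0154,  0.1988, -0.5326],
       [-0.1987, -0.0034,  0.98  , -1.2142],
       [ 0.    ,  0.    ,  0.    ,  1.    ]])}
```

View pics/scene0.png

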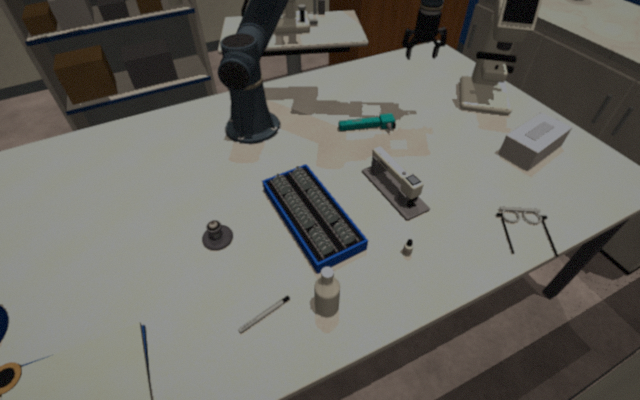

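View pics/top0.png

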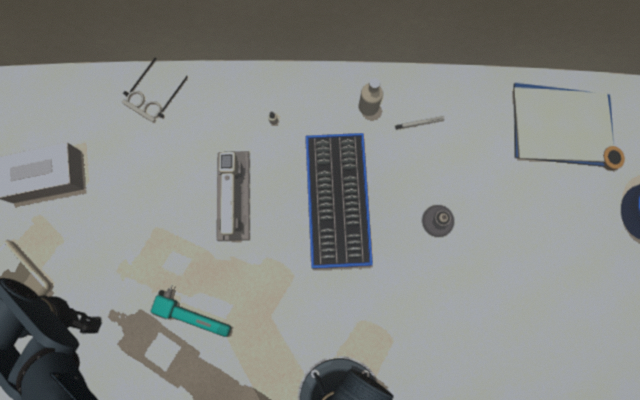

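Scene view: tonometer in its cradle at about (395,175), lens case at (315,215), eye at (215,235). Top view: tonometer (228,195), lens case (339,200), eye (440,218), turquoise decoy (190,312). Next I'll enlarge these and measure.

```bash
cat > h.py <<'E'
import numpy as np, cv2
from station import manip, optics, job
np.set_printoptions(precision=4,suppress=True)
def ray(n,uv):
    m=optics.camera_model(n); uv=np.float64(uv).reshape(-1,1,2)
    x=cv2.undistortPoints(uv,m["mtx"],m["dist_coeffs"]).reshape(-1,2)
    T=m["camera_from_world"]; R=T[:3,:3]; c=-R.T@T[:3,3]
    d=np.c_[x[:,0],-x[:,1],-np.ones(len(x))]@R
    return c,d
def onplane(n,uv,z):
    c,d=ray(n,uv); return c+d*((z-c[2])/d[:,2])[:,None]
def withdepth(n,uv,dep):
    c,d=ray(n,uv); return c+d*np.asarray(dep)[:,None]
def proj(n,P):
    m=optics.camera_model(n);T=m["camera_from_world"];P=np.float64(P).reshape(-1,3)@T[:3,:3].T+T[:3,3]
    P=P*[1,-1,-1]; return cv2.projectPoints(P,np.zeros(3),np.zeros(3),m["mtx"],m["dist_coeffs"])[0].reshape(-1,2)
def tri(uvs):
    A=np.zeros((3,3));b=np.zeros(3)
    for n,uv in uvs:
        c,d=ray(n,uv);d=d[0]/np.linalg.norm(d[0]);M=np.eye(3)-np.outer(d,d);A+=M;b+=M@c
    return np.linalg.solve(A,b)
E
python3 - <<'E'
from h import *
a=np.load("pics/top0.npz")["p"];s=np.load("pics/scene0.npz")["p"]
def crop(i,x,y,w,h,k,f): cv2.imwrite(f,cv2.resize(i[y:y+h,x:x+w,::-1],None,fx=k,fy=k,interpolation=cv2.INTER_CUBIC))
crop(a,205,140,60,110,5,"pics/t_ton.png");crop(a,410,190,60,60,8,"pics/t_eye.png")
crop(s,355,140,80,85,7,"pics/s_ton.png");crop(s,190,210,55,50,9,"pics/s_eye.png")
i=np.concatenate([cv2.imread("pics/t_ton.png"),np.zeros((550,20,3),np.uint8),cv2.resize(cv2.imread("pics/t_eye.png"),(480,480))[:550] if 0 else cv2.copyMakeBorder(cv2.imread("pics/t_eye.png"),0,70,0,0,cv2.BORDER_CONSTANT)],1)
cv2.imwrite("pics/t_both.png",i)
E
```

```text
(no output)
```

View pics/t_both.png

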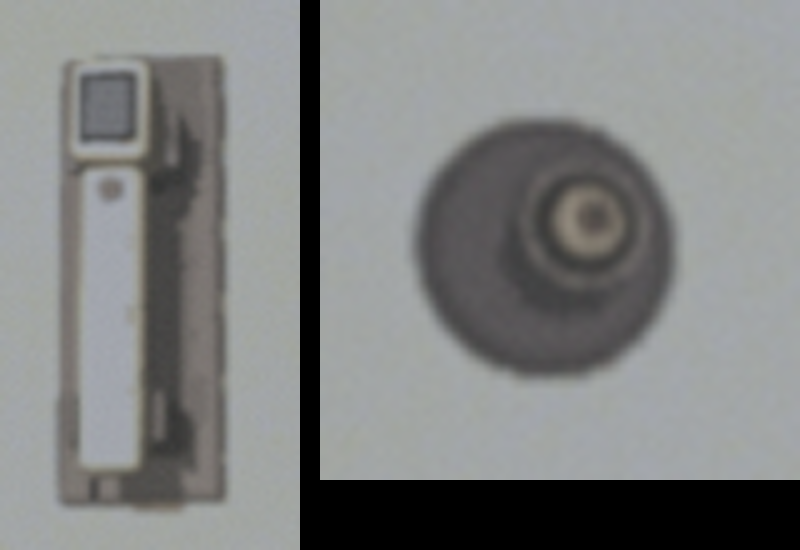

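View pics/s_ton.png

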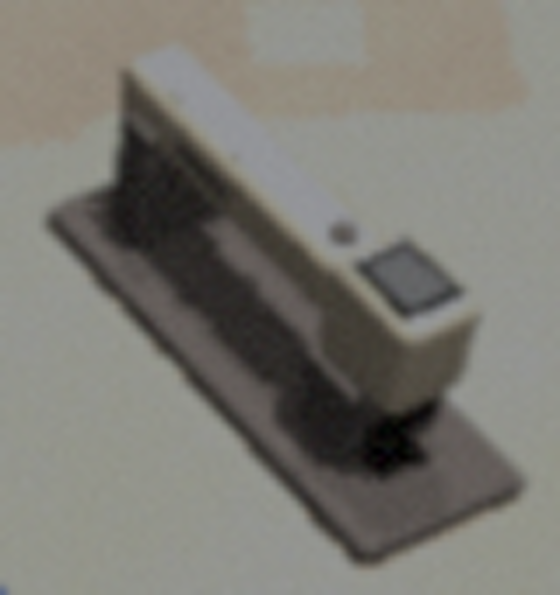

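View pics/s_eye.png

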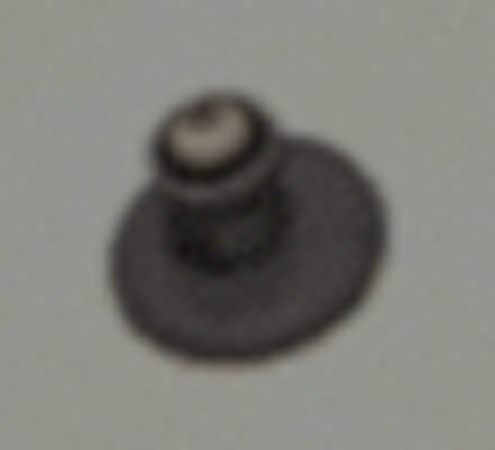

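```bash
cat > meas.py <<'E'
from h import *
def comp(mask,pt):
    n,l,s,c=cv2.connectedComponentsWithStats(mask.astype(np.uint8)); k=l[pt[1],pt[0]]; return l==k,s[k],c[k]
E
python3 - <<'E'
from meas import *
a=np.load("pics/top0.npz");d=a["d"];a=a["p"].astype(int)
print(a[195,228],a[195,255],a[150,280],a[225,425],a[217,444],a[200,310])
dd=d[215:218,435:447];print(dd)
# height map near objects
for nm,(x0,y0,x1,y1) in dict(ton=(205,140,265,250),eye=(410,190,470,250),case=(295,120,385,280)).items():
    v,u=np.mgrid[y0:y1,x0:x1];uv=np.c_[u.ravel(),v.ravel()]
    P=withdepth("top",uv,d[y0:y1,x0:x1].ravel())
    ok=d[y0:y1,x0:x1].ravel()>0
    P=P[ok]
    print(nm,ok.mean(),np.percentile(P[:,2],[2,10,30,50,70,90,98,99.5]))
    if nm=="ton":
        h=P[P[:,2]>.085]
        r=cv2.minAreaRect(h[:,:2].astype(np.float32));print("minrect",r, h.mean(0))
    if nm=="eye":
        h=P[P[:,2]>.045];print("eye up",h.mean(0),h.min(0),h.max(0))
        for zz in(.065,.07): print(P[P[:,2]>zz].mean(0),(P[:,2]>zz).sum())
# colour case
case=(a[:,:,2]>a[:,:,0]+50)
cs,st,_=comp(cv2.morphologyEx(case.astype(np.uint8),cv2.MORPH_CLOSE,np.ones((3,3))),tuple(np.argwhere(case[120:280,295:385])[0][::-1]+[295,120]))
v,u=np.nonzero(cs);r=cv2.minAreaRect(np.c_[u,v].astype(np.float32));print(st,r)
B=cv2.boxPoints(r);print(B);print(onplane("top",B,.046))
E
```

```text
[163 167 173] [162 166 164] [162 167 167] [77 75 76] [83 77 74] [ 51  75 132]
[[1.2559 1.255  1.2493 1.2482 1.2487 1.2431 1.2387 1.2402 1.2398 1.2359
  1.2383 1.2376]
 [1.2542 1.2479 1.2513 1.246  1.2448 1.2434 1.2418 1.2445 1.2338 1.235
  1.2385 1.2325]
 [1.2468 1.2503 1.2485 1.2488 1.2454 1.2422 1.2404 1.2321 1.2363 1.239
  1.2382 1.2369]]
ton 0.9951515151515151 [-0.0058 -0.0035 -0.0009  0.0019  0.0116  0.0968  0.1059  0.1082]
minrect ((0.5215447545051575, 0.29628491401672363), (0.21353791654109955, 0.04331265017390251), 2.6217219829559326) [0.5247 0.2948 0.0981]
eye 0.9963888888888889 [-0.0061 -0.0039 -0.0018 -0.      0.0025  0.0128  0.062   0.0705]
eye up [ 0.4689 -0.2642  0.0612] [ 0.4493 -0.2874  0.0456] [ 0.4889 -0.2449  0.079 ]
[ 0.4693 -0.2657  0.0697] 50
[ 0.4692 -0.2658  0.0722] 22
case 0.9961805555555555 [-0.0055 -0.003   0.0001  0.0319  0.0361  0.0477  0.0643  0.0732]
[ 306  133   67  135 1059] ((338.2768249511719, 200.03619384765625), (132.73419189453125, 61.073707580566406), 87.1375961303711)
[[304.4639 135.2768]
 [365.4614 132.227 ]
 [372.0898 264.7956]
 [311.0923 267.8454]]
[[ 0.6943  0.1022  0.046 ]
 [ 0.7059 -0.0646  0.046 ]
 [ 0.3463 -0.0807  0.046 ]
 [ 0.3363  0.0772  0.046 ]]
```

```bash
python3 - <<'E'
from meas import *
a=np.load("pics/top0.npz");d=a["d"]
f=lambda x,y,k,x0,y0:((x+.5)/k-.5+x0,(y+.5)/k-.5+y0)
L=[f(x,y,5,205,140) for x,y in [(80,175),(78,460),(144,175),(140,460),(109,469)]]
P=onplane("top",L,.098);print("handle top-view edges",P)
H=[f(x,y,5,205,140) for x,y in [(70,60),(151,60),(70,162),(151,162)]]
print("head",onplane("top",H,.106))
D=[f(x,y,5,205,140) for x,y in [(81,73),(135,71),(80,142),(135,142)]];print("disp",onplane("top",D,.106))
# depth
x0,y0,x1,y1=205,140,265,250
v,u=np.mgrid[y0:y1,x0:x1];P=withdepth("top",np.c_[u.ravel(),v.ravel()],d[y0:y1,x0:x1].ravel())
h=P[(P[:,2]>.088)&(P[:,0]<.58)];
for it in range(3):
    m=np.polyfit(h[:,0],h[:,1],1); 
print("line y=",m,"x range",h[:,0].min(),h[:,0].max(),"z",np.median(h[:,2]),"width",np.percentile(h[:,1]-np.polyval(m,h[:,0]),[1,99]))
hh=P[P[:,2]>.102];print("head depth",hh.mean(0),hh.min(0),hh.max(0),len(hh))
# scene triang: button (343,232) s_ton k7 355,140 ; top (110,188)
bs=f(343,230,7,355,140);bt=f(110,188,5,205,140);print("button",tri([("scene",bs),("top",bt)]),onplane("scene",bs,.098),onplane("top",bt,.098))
ds=f(411,279,7,355,140);dt=f(108,107,5,205,140);print("disp c",tri([("scene",ds),("top",dt)]),onplane("scene",ds,.106),onplane("top",dt,.106))
# eye: pupil
es=f(205,117,9,190,210);et=f(594-320,217,8,410,190)
print("pupil",tri([("scene",es),("top",et)]),onplane("scene",es,.074),onplane("top",et,.074))
# white eyeball blob/collar centre, base circle
et2=f(544-320,247,8,410,190);es2=f(248,252,9,190,210)
for z in(0,.006,.01):print("base",z,onplane("top",et2,z),onplane("scene",es2,z))
# collar ring in top: centre (592-320,222)
print("rim",onplane("top",f(584-320,226,8,410,190),.058))
print("cams",ray("top",(0,0))[0],ray("scene",(0,0))[0])
E
```

```text
handle top-view edges [[0.568  0.3147 0.098 ]
 [0.4202 0.3074 0.098 ]
 [0.5685 0.2813 0.098 ]
 [0.4208 0.2758 0.098 ]
 [0.4159 0.2914 0.098 ]]
head [[0.6274 0.3219 0.106 ]
 [0.6279 0.2795 0.106 ]
 [0.5729 0.3186 0.106 ]
 [0.5735 0.2765 0.106 ]]
disp [[0.6205 0.3157 0.106 ]
 [0.6219 0.2875 0.106 ]
 [0.5836 0.314  0.106 ]
 [0.5839 0.2854 0.106 ]]
line y= [0.4878 0.0463] x range 0.279783024092008 0.5796560715368031 z 0.09635066790234259 width [-0.129   0.0512]
head depth [0.5643 0.2737 0.2281] [0.2798 0.0538 0.102 ] [0.6278 0.3192 1.2958] 311
button [0.5609 0.2984 0.1009] [[0.5587 0.3011 0.098 ]] [[0.5614 0.2986 0.098 ]]
disp c [0.6028 0.3013 0.1069] [[0.6023 0.3033 0.106 ]] [[0.6024 0.3005 0.106 ]]
pupil [ 0.4714 -0.266   0.0702] [[ 0.4749 -0.2656  0.074 ]] [[ 0.4707 -0.2655  0.074 ]]
base 0 [[ 0.4716 -0.267   0.    ]] [[ 0.4699 -0.2669  0.    ]]
base 0.006 [[ 0.4707 -0.2655  0.006 ]] [[ 0.4748 -0.2669  0.006 ]]
base 0.01 [[ 0.4701 -0.2645  0.01  ]] [[ 0.4782 -0.267   0.01  ]]
rim [[ 0.4701 -0.2662  0.058 ]]
cams [0.2798 0.0538 1.2958] [ 1.1718 -0.269   0.8492]
```

Tonometer: origin about (0.5435, 0.297), yaw about 0.044 rad. Grip point (0.5405, 0.297, 0.082). Cornea about (0.4705, -0.2657). I'll move above the grip and turn the jaws by +0.393.

```bash
python3 -m inch '[1.5,-1.3,0,0.02, 2.5,-2.2,0,0.03, 3,-2.7,0,0.04, 3,-2.7,0,0.04, 3,-2.7,0,0.04, 3,-2.7,0,0.04, 3,-2.7,0,0.04, 3,-2.7,0,0.04, 3,-2.7,-0.5,0.04, 3,-2.7,-0.5,0.04, 2.5,-2.2,-0.5,0.02, 1.2,-1.7,-0.5,0.003, 0,0,0,0, 0,0,0,0]' 100 50
python3 - <<'E'
from h import *
s=manip.sense();print(s)
q=s["tool_rot"]; from scipy.spatial.transform import Rotation as R
M=R.from_quat(q).as_matrix();print(M, np.arctan2(M[1,1],M[0,1])-np.pi/2)
a,d=optics.snapshot("top");cv2.imwrite("pics/top1.png",a[:,:,::-1])
E
```

```text
t: 1.85
tcp_pos: [0.5295, 0.298, 0.206]
tool_rot: [-0.022, 1.0, 0.0, -0.001]
force: [0.5, 0.0, 0.6]
finger_gap: 0.996
{'t': 1.85, 'q': array([ 0.3285,  0.5271,  1.4982,  0.0007,  1.1173, -1.2871]), 'qd': array([ 0.0141, -0.0073, -0.0015, -0.0032,  0.0006, -0.0047]), 'tau': array([ -0.65  , -42.9011, -16.8973,  -0.0306,  -0.0079,   0.0014]), 'tcp_pos': array([0.5295, 0.298 , 0.206 ]), 'tool_rot': array([-0.0223,  0.9998,  0.0002, -0.0005]), 'force': array([0.4789, 0.0354, 0.5508]), 'ft_torque': array([-0.0277,  0.0002, -0.0032]), 'finger_gap': 0.995951094324211}
[[-0.999  -0.0445 -0.0011]
 [-0.0445  0.999   0.0003]
 [ 0.0011  0.0004 -1.    ]] 0.04451906920826021
```

View pics/top1.png

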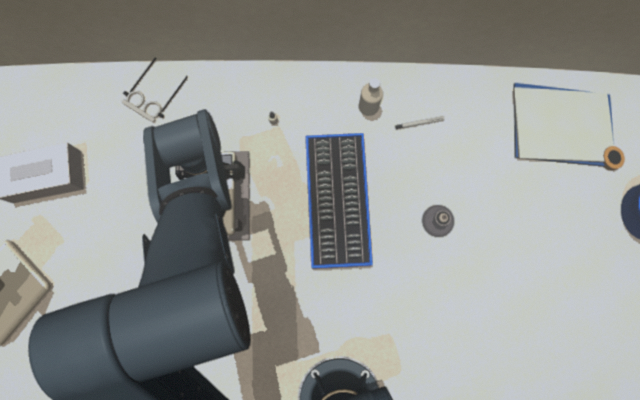

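TCP is 11 mm short in x because of how I summed the rows. Correcting that, then partway down and a look.

```bash
python3 -m inch '[0.6,-0.1,0,0, 0.5,0,0,0, 0,0,-1.5,0, 0,0,-2,0, 0,0,-2,0, 0,0,-1.5,0, 0,0,0,0]'
python3 - <<'E'
from h import *
a,d=optics.snapshot("scene");cv2.imwrite("pics/sc2.png",cv2.resize(a[90:240,320:470,::-1],None,fx=4,fy=4,interpolation=cv2.INTER_CUBIC))
E
```

```text
t: 2.78
tcp_pos: [0.5404, 0.296, 0.1343]
tool_rot: [-0.022, 1.0, -0.001, -0.002]
force: [0.4, 0.1, -0.6]
finger_gap: 1.001
```

View pics/sc2.png

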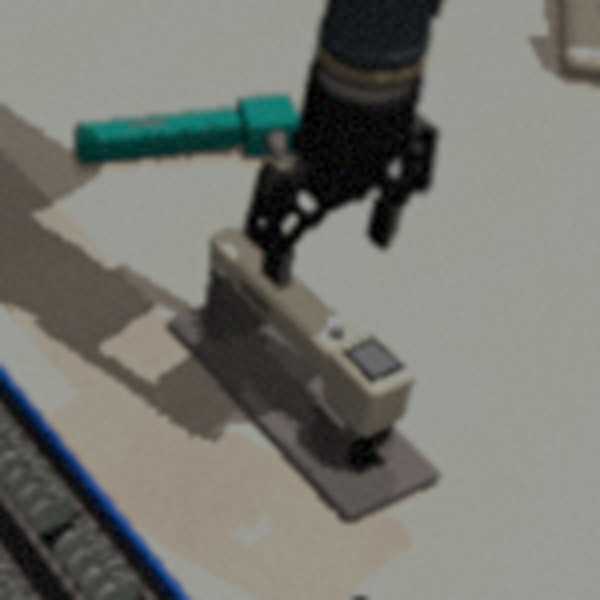

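The fingertips are at (275,275) and (380,245) in the crop, on either side of the handle. Descending and gripping.

```bash
python3 -m inch '[0,0.05,-1.5,0, 0,0,-1.5,0, 0,0,-1.2,0, 0,0,-1,0, 0,0,0,0, 0,0,0,0]' && python3 -m inch '[0,0,0,0,0,0,0,0,0,0,0,0,0,0,0,0,0,0,0,0,0,0,0,0,0,0,0,0,0,0,0,0]' 0 60
python3 - <<'E'
from h import *
print(manip.sense())
a,d=optics.snapshot("scene");cv2.imwrite("pics/sc3.png",cv2.resize(a[90:240,320:470,::-1],None,fx=4,fy=4,interpolation=cv2.INTER_CUBIC))
E
```

```text
t: 3.58
tcp_pos: [0.5419, 0.2969, 0.0843]
tool_rot: [-0.022, 1.0, 0.0, 0.0]
force: [-0.3, -0.9, -0.3]
finger_gap: 0.998
t: 4.58
tcp_pos: [0.542, 0.2971, 0.0849]
tool_rot: [-0.022, 1.0, 0.0, 0.001]
force: [-0.6, 1.9, 5.5]
finger_gap: 0.372
{'t': 4.575, 'q': array([ 0.3208,  0.6991,  1.5624,  0.0002,  0.8787, -1.2943]), 'qd': array([-0.0002, -0.0007, -0.0008, -0.0006, -0.0005,  0.0007]), 'tau': array([ -0.4382, -43.2774, -11.8665,  -0.1566,  -0.1505,  -0.0049]), 'tcp_pos': array([0.542 , 0.2971, 0.0849]), 'tool_rot': array([-0.0221,  0.9998,  0.0003,  0.0006]), 'force': array([-0.5725,  1.8861,  5.5314]), 'ft_torque': array([ 0.0672,  0.1227, -0.0223]), 'finger_gap': 0.37234778515991057}
```

View pics/sc3.png

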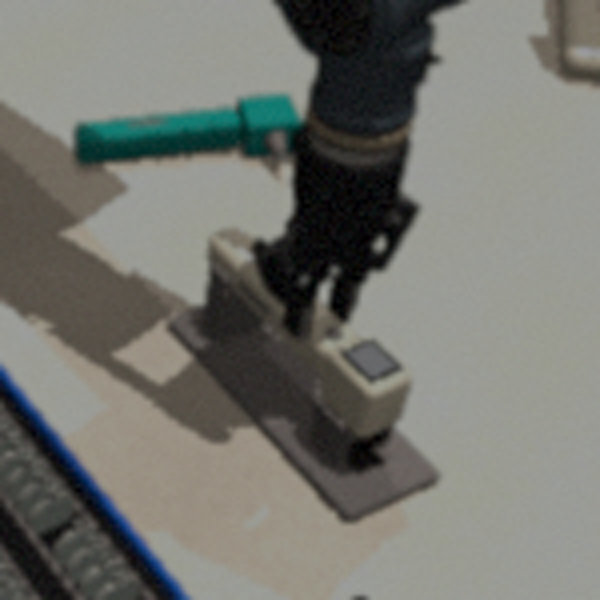

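Gripped, with the gap stopped at 0.37 on the handle. Lifting straight up 10 cm.

```bash
python3 -m inch '[0,0,0.5,0, 0,0,1,0, 0,0,1,0, 0,0,1,0, 0,0,1,0, 0,0,1.5,0, 0,0,1.5,0, 0,0,1.5,0, 0,0,1,0, 0,0,0,0, 0,0,0,0]'
python3 - <<'E'
from h import *
print(manip.sense())
a,d=optics.snapshot("scene");np.savez("pics/sc4.npz",p=a,d=d);cv2.imwrite("pics/sc4.png",cv2.resize(a[90:240,320:470,::-1],None,fx=4,fy=4,interpolation=cv2.INTER_CUBIC))
E
```

```text
t: 6.0
tcp_pos: [0.5411, 0.2967, 0.1837]
tool_rot: [-0.022, 1.0, -0.0, -0.001]
force: [-0.5, -0.8, -2.5]
finger_gap: 0.375
{'t': 6.0, 'q': array([ 0.3207,  0.5661,  1.4943,  0.    ,  1.0823, -1.2943]), 'qd': array([-0.0015,  0.0097,  0.0076, -0.0009, -0.0006,  0.0002]), 'tau': array([  0.0043, -46.3932, -17.2834,   0.0001,  -0.0159,   0.    ]), 'tcp_pos': array([0.5411, 0.2967, 0.1837]), 'tool_rot': array([-0.0221,  0.9998, -0.0002, -0.0005]), 'force': array([-0.477 , -0.806 , -2.4503]), 'ft_torque': array([-0.0635, -0.0086, -0.049 ]), 'finger_gap': 0.3747705245402089}
```

View pics/sc4.png

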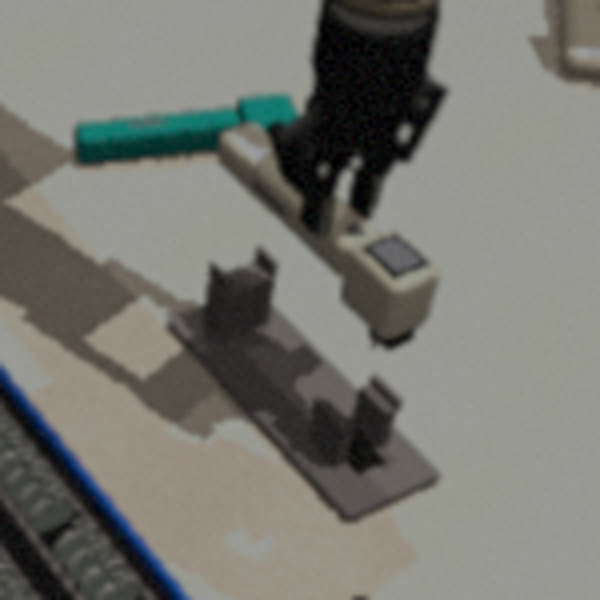

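Lifted out clean and looks level. Carrying over the case, about 40 mm above the lenses, to above the eye.

```bash
python3 -m inch '[-0.4,-1.5,0.2,0, -0.7,-2.5,0.2,0, -0.7,-3.2,0,0, -0.7,-3.2,0,0, -0.7,-3.2,0,0, -0.7,-3.2,0,0, -0.7,-3.2,0,0, -0.7,-3.2,0,0, -0.7,-3.2,0,0, -0.7,-3.2,0,0]' && python3 -m inch '[-0.7,-3.2,0,0, -0.7,-3.2,0,0, -0.7,-3.2,0,0, -0.7,-3.2,0,0, -0.7,-3.2,0,0, -0.7,-3.2,0,0, -0.7,-3.2,0,0, -0.7,-2.5,0,0, -0.7,-2,0,0, 0,0,0,0, 0,0,0,0, 0,0,0,0]'
python3 - <<'E'
from h import *
print(manip.sense())
for n in("scene","top"):
    a,d=optics.snapshot(n);np.savez(f"pics/{n}5.npz",p=a,d=d)
    x,y,w=(150,140,140) if n=="scene" else (380,160,120)
    cv2.imwrite(f"pics/{n}5.png",cv2.resize(a[y:y+w,x:x+w,::-1],None,fx=560/w,fy=560/w,interpolation=cv2.INTER_CUBIC))
E
```

```text
t: 7.3
tcp_pos: [0.4735, -0.0007, 0.1881]
tool_rot: [-0.022, 1.0, -0.0, -0.0]
force: [1.7, 0.9, -1.8]
finger_gap: 0.373
t: 8.8
tcp_pos: [0.4114, -0.2672, 0.1881]
tool_rot: [-0.023, 1.0, 0.0, -0.0]
force: [-0.3, 0.5, -1.0]
finger_gap: 0.369
{'t': 8.8, 'q': array([-0.8044,  0.4042,  1.8043,  0.0002,  0.934 , -2.4203]), 'qd': array([ 0.0041,  0.0004, -0.0041, -0.0018,  0.0015, -0.0003]), 'tau': array([ -0.2346, -35.4802, -14.3956,  -0.0107,   0.0021,   0.0006]), 'tcp_pos': array([ 0.4114, -0.2672,  0.1881]), 'tool_rot': array([-0.0225,  0.9997,  0.0003, -0.0002]), 'force': array([-0.2534,  0.5007, -1.0496]), 'ft_torque': array([0.0421, 0.0428, 0.0132]), 'finger_gap': 0.3691878960793263}
```

View pics/scene5.png

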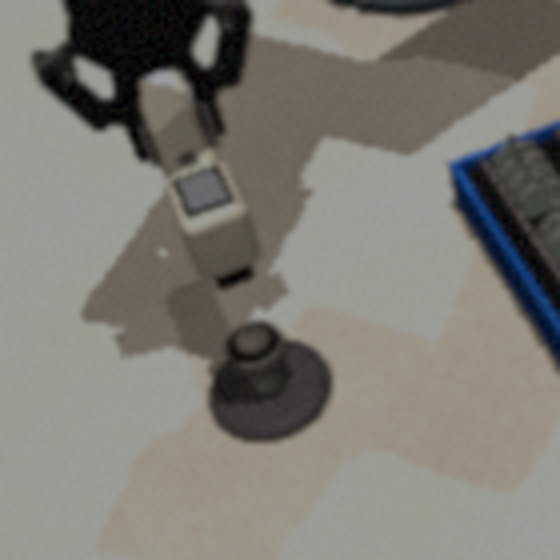

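View pics/top5.png

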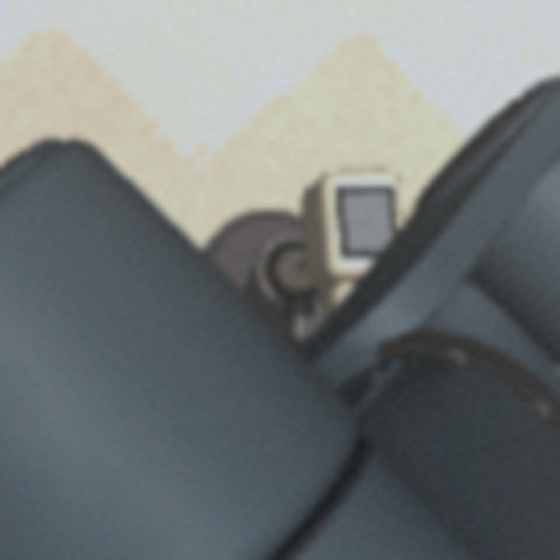

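```bash
python3 - <<'E'
from h import *
s=np.load("pics/scene5.npz")["p"];t=np.load("pics/top5.npz")["p"]
c=lambda i,x,y,w,k:cv2.resize(i[y:y+w,x:x+w,::-1],None,fx=k,fy=k,interpolation=cv2.INTER_CUBIC)
cv2.imwrite("pics/z5.png",np.hstack([c(s,185,175,35,11),c(t,435,190,35,11)]))
cv2.imwrite("pics/z5e.png",np.hstack([c(s,196,212,40,9),c(t,418,200,40,9)]))
E
```

```text
(no output)
```

View pics/z5.png

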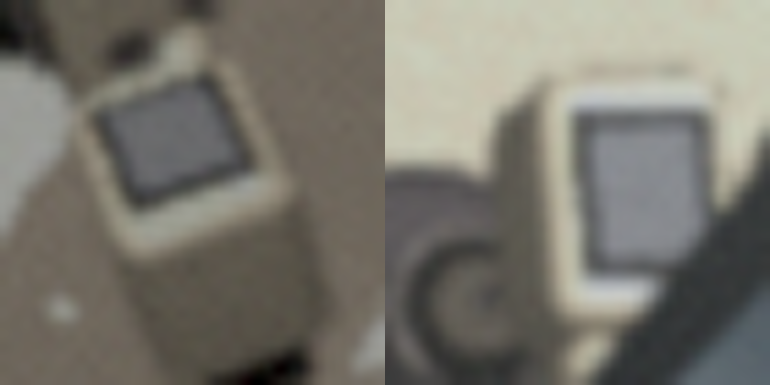

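View pics/z5e.png

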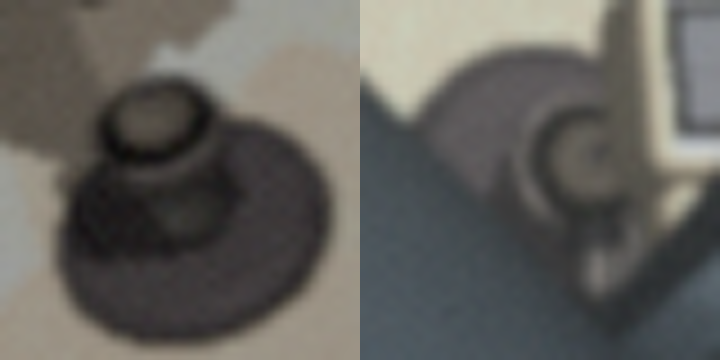

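```bash
python3 - <<'E'
from h import *
f=lambda x,y,k,x0,y0:((x+.5)/k-.5+x0,(y+.5)/k-.5+y0)
s5=np.mean([f(x,y,11,185,175) for x,y in [(95,115),(210,78),(252,175),(138,208)]],0)
t5=np.mean([f(x-385,y,11,435,190) for x,y in [(577,112),(710,110),(715,270),(587,272)]],0)
P=tri([("scene",s5),("top",t5)]);print("disp tri",P)
z=.1881-.0849+.106
print("z",z,onplane("scene",s5,z),onplane("top",t5,z))
# overlay eye
th=np.linspace(0,2*np.pi,60)
s=np.load("pics/scene0.npz")["p"];t=np.load("pics/top0.npz")["p"]
out=[]
for n,i,x0,y0 in(("scene",s,190,205),("top",t,410,190)):
    k=7;c=cv2.resize(i[y0:y0+55,x0:x0+55,::-1],None,fx=k,fy=k,interpolation=cv2.INTER_CUBIC)
    ex,ey=.4705,-.266
    for r,zz,col in((.045,0,(0,0,255)),(.021,.058,(0,255,0)),(.001,.075,(255,0,255)),(.012,.063,(255,255,0))):
        q=proj(n,np.c_[ex+r*np.cos(th),ey+r*np.sin(th),np.full(60,zz)])
        q=(q-[x0,y0]+.5)*k-.5
        cv2.polylines(c,[q.round().astype(np.int32)],True,col,1)
    out.append(c)
cv2.imwrite("pics/ov.png",np.hstack(out))
E
```

```text
disp tri [ 0.473  -0.2653  0.2091]
z 0.2092 [[ 0.4732 -0.2651  0.2092]] [[ 0.473  -0.2655  0.2092]]
```

View pics/ov.png

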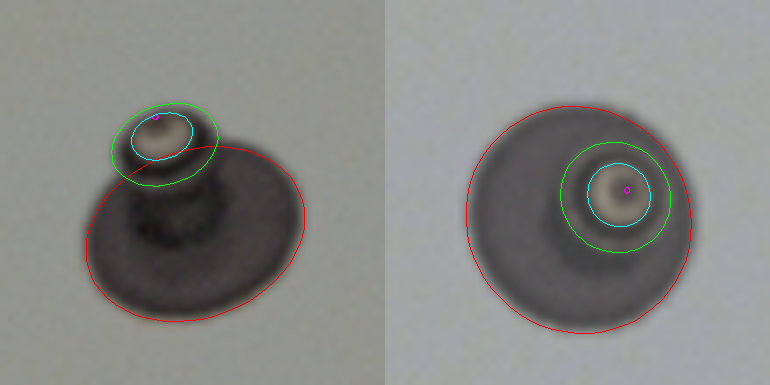

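Triangulated display centre (over the probe): (0.473, -0.265, 0.209), against a predicted z of 0.2092, so it is level and hasn't slipped. The tip is about (0.471, -0.265), and the projected eye outlines fit at (0.4705, -0.266). I'll nudge and descend partway.

```bash
python3 -m inch '[-0.05,-0.1,-0.3,0, 0,0,-0.7,0, 0,0,-0.7,0, 0,0,-0.7,0, 0,0,-0.4,0, 0,0,-0.2,0, 0,0,0,0, 0,0,0,0, 0,0,0,0]'
python3 - <<'E'
from h import *
print(manip.sense()["force"])
for n in("scene","top"):
    a,d=optics.snapshot(n);np.savez(f"pics/{n}6.npz",p=a,d=d)
s=np.load("pics/scene6.npz")["p"];t=np.load("pics/top6.npz")["p"]
c=lambda i,x,y,w,k:cv2.resize(i[y:y+w,x:x+w,::-1],None,fx=k,fy=k,interpolation=cv2.INTER_CUBIC)
cv2.imwrite("pics/z6.png",np.hstack([c(s,180,180,70,8),c(t,435,190,35,6)]) if 0 else c(s,180,180,70,8))
cv2.imwrite("pics/z6t.png",c(t,425,180,50,10))
E
```

```text
t: 10.02
tcp_pos: [0.4112, -0.2692, 0.1583]
tool_rot: [-0.022, 1.0, -0.0, 0.0]
force: [-0.4, 0.2, -2.4]
finger_gap: 0.375
[-0.4425  0.1539 -2.3709]
```

View pics/z6.png

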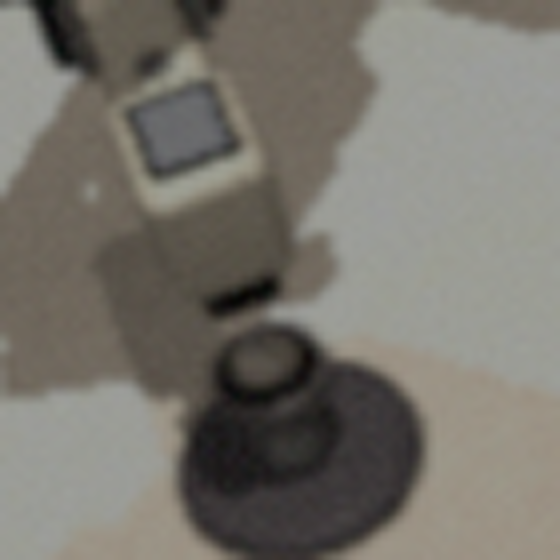

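View pics/z6t.png

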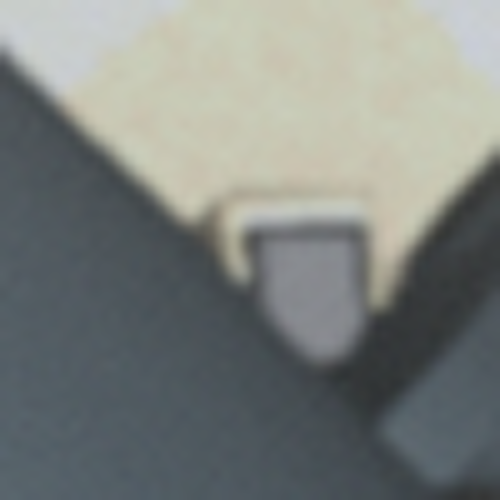

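```bash
python3 - <<'E'
from h import *
f=lambda x,y,k,x0,y0:((x+.5)/k-.5+x0,(y+.5)/k-.5+y0)
z=.106+.1583-.0849
C=[f(x,y,8,180,180) for x,y in [(130,110),(212,82),(241,148),(160,180)]]
S=onplane("scene",C,z);print("scene disp",S,S.mean(0))
T=onplane("top",[f(x,y,10,425,180) for x,y in [(248,226),(366,226)]],z);print("top front edge",T,T.mean(0))
T0=onplane("top",[f(x,y,5,205,140) for x,y in [(81,73),(135,71)]],.106);print("front edge at start",T0.mean(0))
s5=[f(x,y,11,185,175) for x,y in [(95,115),(210,78),(252,175),(138,208)]];print(onplane("scene",s5,.2092))
E
```

```text
scene disp [[ 0.4559 -0.2802  0.1794]
 [ 0.4552 -0.2533  0.1794]
 [ 0.4882 -0.252   0.1794]
 [ 0.4904 -0.2784  0.1794]] [ 0.4724 -0.266   0.1794]
top front edge [[ 0.4895 -0.2526  0.1794]
 [ 0.4899 -0.2815  0.1794]] [ 0.4897 -0.2671  0.1794]
front edge at start [0.6212 0.3016 0.106 ]
[[ 0.4559 -0.2792  0.2092]
 [ 0.4557 -0.2526  0.2092]
 [ 0.4908 -0.2514  0.2092]
 [ 0.4896 -0.2769  0.2092]]
```

Scene and top views put the tip at about (0.4705, -0.267), against a cornea at (0.4705..0.472, -0.266). Small correction, then the last 12 mm.

```bash
python3 -m inch '[0.05,0.08,-0.2,0, 0,0,-0.3,0, 0,0,-0.3,0, 0,0,-0.2,0, 0,0,-0.1,0, 0,0,-0.1,0, 0,0,0,0, 0,0,0,0, 0,0,0,0, 0,0,0,0]'
python3 - <<'E'
from h import *
for n in("scene","top"):
    a,d=optics.snapshot(n);np.savez(f"pics/{n}7.npz",p=a,d=d);print(manip.sense()["tcp_pos"],manip.sense()["force"])
s=np.load("pics/scene7.npz")["p"];t=np.load("pics/top7.npz")["p"]
c=lambda i,x,y,w,k:cv2.resize(i[y:y+w,x:x+w,::-1],None,fx=k,fy=k,interpolation=cv2.INTER_CUBIC)
cv2.imwrite("pics/z7.png",c(s,180,180,70,8))
cv2.imwrite("pics/z7t.png",c(t,425,180,50,10))
E
```

```text
t: 11.38
tcp_pos: [0.4116, -0.2684, 0.1462]
tool_rot: [-0.022, 1.0, -0.0, 0.0]
force: [-0.6, -1.2, -1.4]
finger_gap: 0.381
[ 0.4116 -0.2684  0.1462] [-0.4518  0.0585 -2.9919]
[ 0.4116 -0.2684  0.1461] [ 0.1447  0.3315 -1.7109]
```

View pics/z7.png

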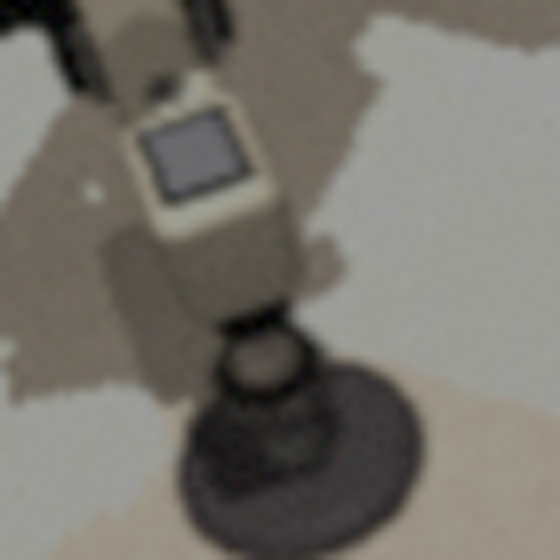

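View pics/z7t.png

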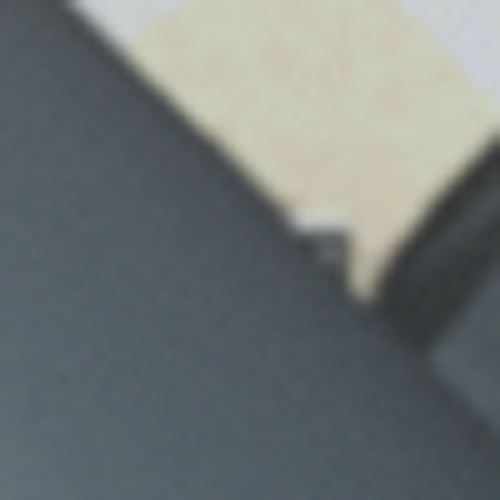

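```bash
python3 - <<'E'
from h import *
f=lambda x,y,k,x0,y0:((x+.5)/k-.5+x0,(y+.5)/k-.5+y0)
z=.106+.1462-.0849
S=onplane("scene",[f(x,y,8,180,180) for x,y in [(140,138),(222,108),(250,170),(170,203)]],z);print(S,S.mean(0))
print("top corner",onplane("top",[f(348,230,10,425,180)],z), "tri corner",tri([("scene",f(250,170,8,180,180)),("top",f(348,230,10,425,180))]))
print("corner start",onplane("top",[f(135,71,5,205,140)],.106))
# eye base lower-edge shift between pictures
a=np.load("pics/scene0.npz")["p"];b=np.load("pics/scene7.npz")["p"]
for i in(a,b):
    m=(i[225:255,195:240].max(2)<100).astype(np.uint8);v,u=np.nonzero(m);lower=v>12
    print("base mask cols",u[lower].min(),u[lower].max(),"bottom row",v.max(), "centroid",u[lower].mean(),v[lower].mean())
E
```

```text
[[ 0.4569 -0.2803  0.1673]
 [ 0.4554 -0.2529  0.1673]
 [ 0.4866 -0.2514  0.1673]
 [ 0.4893 -0.278   0.1673]] [ 0.4721 -0.2656  0.1673]
top corner [[ 0.4912 -0.2806  0.1673]] tri corner [ 0.4918 -0.264   0.1788]
corner start [[0.6219 0.2875 0.106 ]]
base mask cols 7 37 bottom row 25 centroid 21.072607260726073 17.877887788778878
base mask cols 7 37 bottom row 24 centroid 21.023569023569024 17.754208754208754
```

Everything agrees within about 2 mm. The mean estimate is about 0.7 mm off in -y, so one last 0.5 mm trim, let it settle, check, then hand in.

```bash
python3 -m inch '[0,0.05,0,0, 0,0,0,0, 0,0,0,0, 0,0,0,0, 0,0,0,0, 0,0,0,0]'
python3 - <<'E'
from h import *
s=manip.sense();print(s["tcp_pos"],s["qd"],s["force"],s["finger_gap"],s["tool_rot"])
a,d=optics.snapshot("scene");cv2.imwrite("pics/z8.png",cv2.resize(a[180:250,180:250,::-1],None,fx=8,fy=8,interpolation=cv2.INTER_CUBIC))
E
```

```text
t: 12.22
tcp_pos: [0.4116, -0.2679, 0.1461]
tool_rot: [-0.022, 1.0, -0.0, 0.0]
force: [0.2, 0.2, -2.2]
finger_gap: 0.378
[ 0.4116 -0.2679  0.1461] [ 0.0004  0.0013 -0.0008  0.0014 -0.0002  0.0007] [ 0.2369  0.2485 -2.2148] 0.3777588368974008 [-0.0221  0.9998 -0.      0.    ]
```

View pics/z8.png

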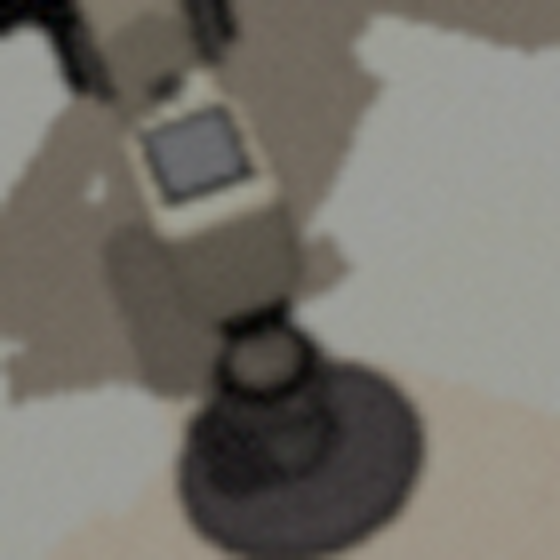

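The head hovers above the eye, with the black pad at (255,320) just above the collar at (265,360). The base is unmoved and the arm is still.

```bash
python3 -c "
from station import job
print(job.sign_off())"
```

```text
the job is handed in; nothing more can be done
None
```

I gripped the tonometer at its balance point, lifted it straight out of the cradle and carried it over the lens case about 45 mm above the lenses. It was handed in at about 12.3 s, held still over the practice eye; sign-off gave no verdict.

**Height:** the tip is about 81 mm above the desk, 6 mm over the cornea. This comes from the arm's pose and the lift height. Triangulating the display while still high over the eye agreed to 0.1 mm in height, which also suggests the tonometer was level and had not slipped.

**Sideways:** my estimates put the tip within about 0.5 to 2 mm of the cornea's middle, against a 4 mm limit.
- **Cameras disagree:** they differ by 1 to 2 mm in y, and the top camera puts the tip further to -y. I split the difference with a final 0.5 mm trim.
- **Weak check from above:** near the end the arm hid most of the head in the top view, so only one display corner was left to measure.
- **Not seen directly:** the probe tip itself was never visible over the cornea. Its position is inferred from the display and the arm's pose.

**Disturbance:** the eye's base had not moved in the scene picture before the last trim (0.1 pixel), and the picture after it looked the same. Wrist forces stayed at a few newtons throughout. I didn't check the bottles and penlight again at the end, but nothing came near them.

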